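Make up two hand-control spare-part kits

ROBOT

A 6-joint arm with a two-finger parallel gripper is mounted at the origin on the work surface. World frame = base frame: x ahead of the robot, y to its left, z up, the work surface at z = 0. Lengths are in mm, angles in rad, forces in N, time in s.
With the tool pointing down it reaches from about 300 to 775 mm from the base axis. Payload 14.6 kg.
Tool frame: the origin (TCP) lies at the centre of the arm's flange, where the gripper is bolted on; the fingertips stand 199 mm ahead of it and the grasp point (between the pads) lies 180 mm ahead of it; z points along the fingers, y is the line along which they close (so a half turn about z gives the same grasp; the last joint's range is limited). The gripper opens to 94 mm and grips with 3 to 60 N. Pads are 16 mm wide; open, the fingers measure 119 mm over their backs; the gripper's body (75 mm by 177 mm) begins 78 mm behind the grasp point.
Start: joints at [1.198, 0.3, 1.521, -0, 1.321, -0.067], TCP at [165.579, 524.475, 404.646] pointing down, gripper open.
Joint ranges: [-3.03, 3.03], [-0.79, 2.21], [0.23, 2.52], [-1.04, 4.18], [0, 3.07], [-2.55, 2.55]. Speed limits (rad/s): [2.22, 2.22, 2.57, 3.14, 3.14, 3.14].

INTERFACE

Orientations are given as [roll, pitch, yaw] about the fixed x, y, z axes, in that order (R = Rz(yaw) Ry(pitch) Rx(roll)).
In Python, from cell import manip, optics, workorder gives the robot as it stands.
- The arm moves only by the tool step_arm, never from a script. Its argument "increments" is a list that holds one entry, the list of rows, each a list of 7 numbers: the turn, a rotation vector about the tool's x, y, z as a fraction of full scale, then the shift along the tool's x, y, z as a fraction of full scale, then the closure, from -1 (fully open) to 1 (shut). In form: [[[wx, wy, wz, tx, ty, tz, fingers], ...]]. A call has 1 to 5 rows; each row shifts and turns the commanded pose from where the row before left it, along the tool's axes as they then stand; what a row does not reach is not made up. Full scale, the value 1, is 40 mm for a shift and 45 degrees for a turn. A row lasts 1/10 s, in which the tool goes at most 50 mm and 8.59 degrees, less where a joint would pass 70% of its speed; a pose out of reach is approached as far as the arm can. A call with a number of a shift or a turn outside -1 to 1 is refused whole. A call with a gripper value outside its range is refused whole. The fingers move at their own pace and stop on an object; "newtons" is the grip in N (left out, the last holds). Time passes only in rows, so rows that do not move let the fingers close. It gives the time, the measured TCP pose, the force, the opening and the grip force at its end, in the units of the state.
- manip.read_state(): the state, without advancing time (a new reading comes with each control period).
- optics.camera(name): name is "scene" or "side" or "wrist"; returns a dict with "frame" (420x560x3 uint8, red, green, blue), "range_z" (420x560 float32, mm along the optical axis (not along the pixel's ray), 0 where there is no reading), "mtx" (3x3 intrinsics, pixels), "cam_to_world" (4x4, takes a point from camera to world coordinates). Camera axes: x right, y down, z forward; pixel columns grow to the right and rows downward; lengths in mm; the calibration is good to about 2 mm. A picture is of the moment at which its call begins.
- workorder.sign_off(): hands the job in; it is judged then, once.
The state is a dict: "clock": time; "joints": joint angles; "qd": joint speeds; "effort": joint torques, N m; "eef_pos": TCP position; "eef_rot": TCP orientation; "wrist_force": force on the tool from outside, world axes, zero at the start; "moment": the same for the moment, N m; "finger_gap": finger opening in mm; "finger_force": force on a finger pad.
Only numpy, scipy, OpenCV 4.12 (cv2) and the standard library are available. Lean on these libraries where they do the work, as an engineer would, in place of code of your own. Each camera call takes 0.05 s, during which the arm holds its last target. There are 200 camera calls.

TASK

Make up two spare-part kits: put the long hand control in the long compartment of the three-compartment tray, the finned power module in the larger of its two small compartments and the round connector in the smaller; put the short hand control in the wider compartment of the two-compartment tray and the small knob in the narrower. Set every part flat on its compartment floor, right way up. Leave the large knob and the bottle where they stand.

Things in the scene. Friction and masses are not known exactly. Their poses are not given: they have to be found in the camera images.
- long_control: Long hand control: black rounded bar, 130 x 44 x 30 mm (x, y, z), grey keypad with 5 rows of keys on top; 100 to 200 g. Lies on the bench keys up. Its long side is its x axis. Origin at the centre of its underside, z up. Either end may point either way in the tray.
- short_control: Short hand control: the same but 90 x 44 x 30 mm, 3 rows of keys; 100 g. Its long side is its x axis. Origin at the centre of its underside, z up. Either end may point either way in the tray.
- power_module: Bare aluminium power module, 50 x 50 mm and 36 mm high, with cooling fins on top that run along its x axis; sides square to its x and y axes; 100 to 210 g. Origin at the centre of its underside, z up. May be turned any quarter turn in the tray.
- connector: Round steel panel connector standing upright: flange 32 mm across and 5 mm high at the foot, above it a plain cylinder 26 mm across, 38 mm high in all, black insert with brass pins on top; 60 g. Origin at the centre of its underside, z up. 
- small_knob: Small black instrument knob with a white pointer line on top: skirt 36 mm across and 7 mm high, above it a cylinder 30 mm across, 28 mm high in all; 30 g. Origin at the centre of its underside, z up. 
- large_knob: Large black instrument knob of the same make: skirt 62 mm across, above it a cylinder 54 mm across, 28 mm high in all; 70 g. Belongs to neither kit; it stays where it is. Origin at the centre of its underside, z up. 
- tray3: Three-compartment tray: grey floor, black rim, fixed, 166 x 160 mm outside (x, y), floor 3 mm thick, rim and dividers 12 mm high (from the bench), 4 thick. Origin at the centre of its underside, axes along its sides, z up. Compartments (x by y, centre in mm): long 158 x 72 at (0, +40), its long side along x; larger small one 92 x 76 at (-33, -38); smaller one 62 x 76 at (+48, -38).
- tray2: Two-compartment tray: grey floor, black rim, fixed, 126 x 144 mm outside (x, y), floor 3 mm thick, rim and divider 12 mm high (from the bench), 4 thick. Origin at the centre of its underside, axes along its sides, z up. Compartments (x by y, centre in mm), long sides along x: wider 118 x 76 at (0, +30); narrower 118 x 56 at (0, -40).
- bottle: Green bottle with a white cap, 56 mm across, 110 mm high, standing beyond the stock. A bystander: do not move it. Origin at the centre of its underside, z up. 

How it is judged (in metres and radians):
At the end, for the whole second after the job is handed in: All five parts at rest, flat (within 0.1 rad) on their compartment floors (under 7 mm up), wholly inside: centre off the compartment centre in x, y at most 16, 16 mm for the long control; 16, 18 short control; 23, 15 power module; 17, 24 connector; 43, 12 small knob (x of long_control in the frame of tray3 between -0.016 and 0.016 m and y of long_control in the frame of tray3 between 0.024 and 0.056 m and z of long_control in the frame of tray3 between 0 and 0.007 m and angle between each of long_control, power_module, connector, short_control, small_knob's own z axis and vertical below 0.1 rad and linear speed of each of long_control, power_module, connector, short_control, small_knob below 0.02 m/s and angular speed of each of long_control, power_module, connector, short_control, small_knob below 0.2 rad/s and x of power_module in the frame of tray3 between -0.056 and -0.01 m and y of power_module in the frame of tray3 between -0.053 and -0.023 m and z of power_module in the frame of tray3 between 0 and 0.007 m and x of connector in the frame of tray3 between 0.031 and 0.065 m and y of connector in the frame of tray3 between -0.062 and -0.014 m and z of connector in the frame of tray3 between 0 and 0.007 m and x of short_control in the frame of tray2 between -0.016 and 0.016 m and y of short_control in the frame of tray2 between 0.012 and 0.048 m and z of short_control in the frame of tray2 between 0 and 0.007 m and x of small_knob in the frame of tray2 between -0.043 and 0.043 m and y of small_knob in the frame of tray2 between -0.052 and -0.028 m and z of small_knob in the frame of tray2 between 0 and 0.007 m); the robot touches nothing.
It fails at once if the large knob is moved from its place (more than 20 mm) (distance of large_knob from where it was at the start of the episode above 0.02 m).
It fails at once if the bottle is pushed (more than 30 mm) or knocked over (distance of bottle from where it was at the start of the episode above 0.03 m or angle between bottle's own z axis and vertical above 0.5 rad).
It also fails if it takes over 128 s, if anything falls off the work surface, if the arm or the gripper's body presses on something with over 40 N, if the wrist force passes 120 N, or if a joint passes its speed limit or range.

## Working session

There is one attempt and no reset: what is moved stays moved. The work goes in short steps, Python scripts to look and compute and a tool call to move; the robot and the scene stay as the last step left them, time stands still between calls to the robot, and variables do not carry over. Pictures are saved under pics/ and viewed, at most 14 in all, crops included, and the job is handed in when it is done.

Besides the shell and the picture viewer there is one more tool, called after "Call:" in YAML: its name, and indented under it one key for each argument. step_arm: Moves the arm, as the interface text tells. Its arguments: {"type":"object","properties":{"increments":{"type":"array","items":{"type":"array","items":{"type":"array","items":{"type":"number"}}}},"newtons":{"type":"number"}},"required":["increments"]}

```bash
mkdir -p pics; ls; python3 - <<'E'
from cell import manip, optics
import cv2,numpy as np
print(manip.read_state())
for n in ["scene","side","wrist"]:
    c=optics.camera(n); np.savez(f"{n}0.npz",**c)
    cv2.imwrite(f"pics/{n}0.png",c["frame"][...,::-1]); print(n,c["mtx"].tolist(),c["cam_to_world"].round(3).tolist())
E
```

```text
pics
{'clock': 0.0, 'joints': array([ 1.19836186e+00,  3.00459041e-01,  1.52157565e+00,  3.57492342e-05,
        1.32070006e+00, -6.66224316e-02]), 'qd': array([ 0.00053908, -0.0012974 , -0.00092917,  0.00053139,  0.0009112 ,
       -0.00045493]), 'effort': array([-3.23398643e-03, -5.31807268e+01, -3.52729905e+01,  7.07159517e-02,
        2.44596071e-02, -1.13248911e-04]), 'eef_pos': array([165.58716158, 524.44637145, 404.09511339]), 'eef_rot': array([-3.14045539e+00, -1.10583129e-04,  2.83577169e+00]), 'wrist_force': array([ 0.32381074,  0.43495803, -0.7464753 ]), 'moment': array([ 0.02535242, -0.03193236, -0.03026002]), 'finger_force': 0.0, 'finger_gap': 94.15809871851279}
scene [[397.2083004134376, 0.0, 282.3113677943094], [0.0, 397.2083004134376, 214.2273367566004], [0.0, 0.0, 1.0]] [[-0.853, 0.395, -0.342, 864.522], [0.522, 0.631, -0.573, 458.932], [-0.011, -0.667, -0.745, 630.438], [0.0, 0.0, 0.0, 1.0]]
side [[420.77886721270664, 0.0, 276.2694570963239], [0.0, 420.77886721270664, 204.4927292927935], [0.0, 0.0, 1.0]] [[0.707, -0.456, 0.541, 159.559], [-0.707, -0.47, 0.528, -433.58], [0.014, -0.756, -0.654, 587.07], [0.0, 0.0, 0.0, 1.0]]
wrist [[339.7103955142572, 0.0, 282.49484280580924], [0.0, 339.7103955142572, 215.89505723942264], [0.0, 0.0, 1.0]] [[0.301, 0.918, 0.258, 90.068], [0.954, -0.289, -0.082, 549.423], [-0.001, 0.271, -0.963, 384.295], [0.0, 0.0, 0.0, 1.0]]
```

View pics/scene0.png

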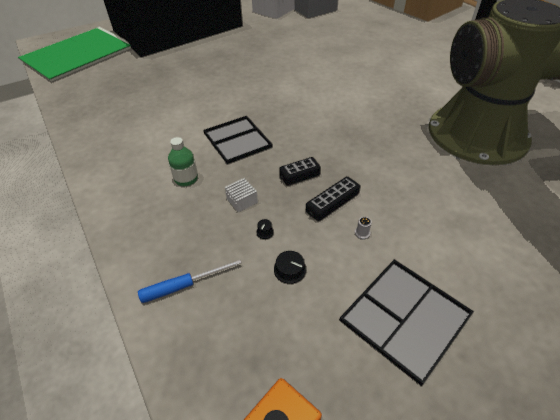

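View pics/side0.png

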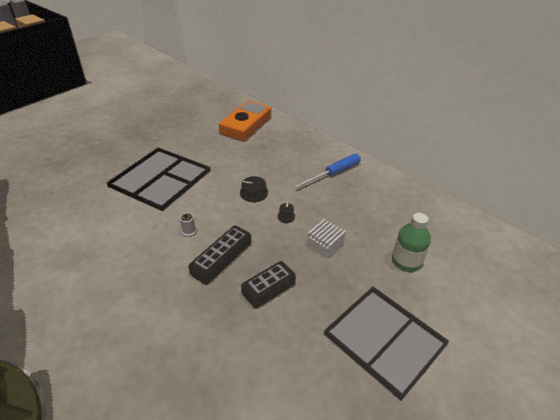

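View pics/wrist0.png

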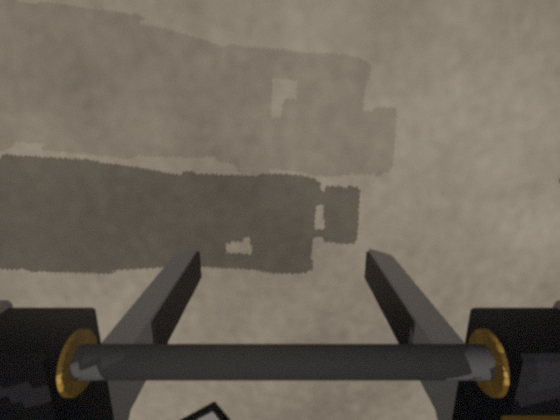

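The scene view shows tray3 at (406,318), tray2 (237,139), long control (333,197), short control (300,170), module (241,193), connector (364,227), small knob (265,229), large knob (290,266) and bottle (182,165). In the side view they are at tray3 (159,178), tray2 (386,341), long (221,253), short (268,284), module (326,238), connector (188,224), small knob (286,212), large knob (253,188) and bottle (411,245). The wrist view shows only bare bench.

```bash
cat > h.py <<'E'
import numpy as np, cv2
def cloud(c):
    "HxWx3 world points from the range picture"
    v,u=np.mgrid[:420,:560].astype(float); K=c["mtx"]; z=c["range_z"].astype(float)
    p=np.stack([(u-K[0,2])/K[0,0]*z,(v-K[1,2])/K[1,1]*z,z],-1)
    P=p@c["cam_to_world"][:3,:3].T+c["cam_to_world"][:3,3]; P[z==0]=np.nan; return P
def ray(c,uv,h):
    "pixels onto the plane z=h"
    uv=np.atleast_2d(uv).astype(float); K=c["mtx"];T=c["cam_to_world"]
    d=np.c_[(uv[:,0]-K[0,2])/K[0,0],(uv[:,1]-K[1,2])/K[1,1],np.ones(len(uv))]@T[:3,:3].T
    return (T[:3,3]+d*((h-T[2,3])/d[:,2])[:,None])[:,:2]
def rect(pts):
    (x,y),(w,h),a=cv2.minAreaRect(pts.astype(np.float32))
    if h>w: w,h,a=h,w,a+90
    return np.round([x,y,w,h,(a+90)%180-90],1)
E
python3 - <<'E'
from h import *
seed={"scene":dict(long=(333,197),short=(300,170),module=(241,193),conn=(364,227),sk=(265,229),lk=(290,266),bottle=(182,165),tray3=(406,318),tray2=(237,139)),
"side":dict(long=(221,253),short=(268,284),module=(326,238),conn=(188,224),sk=(286,212),lk=(253,188),bottle=(411,245),tray3=(159,178),tray2=(386,341))}
for n in seed:
    c=np.load(n+"0.npz"); P=cloud(c); g=c["frame"].max(-1)
    bench=np.isfinite(P[...,2])&(abs(P[...,2])<25)&(g>70)
    print(n,"bench z",np.nanmedian(P[...,2][200:350,200:400]), "std",np.nanstd(P[...,2][bench]))
    for k,(u,v) in seed[n].items():
        p0=P[v,u]
        r=dict(long=85,short=60,module=42,conn=26,sk=28,lk=45,bottle=45).get(k,125)
        near=np.linalg.norm(P[...,:2]-p0[:2],axis=-1)<r
        if 'tray' in k:
            m=near&(g<60)
            n_,L,st,ce=cv2.connectedComponentsWithStats(m.astype(np.uint8)); L=L==1+st[1:,4].argmax()
            ct=max(cv2.findContours(L.astype(np.uint8),cv2.RETR_EXTERNAL,cv2.CHAIN_APPROX_NONE)[0],key=cv2.contourArea)[:,0]
            print(k,"rect on z=12",rect(ray(c,ct,12)),"on z=6",rect(ray(c,ct,6)),"rim z p95",np.nanpercentile(P[L][:,2],[50,95]).round(1))
        else:
            m=near&(P[...,2]>7); q=P[m]; top=np.percentile(q[:,2],95)
            t=q[q[:,2]>top-5]
            print(k,"n",len(q),"top",top.round(1),"rect all",rect(q[:,:2]),"rect top",rect(t[:,:2]), 'median',np.median(t,0).round(0))
E
```

```text
scene bench z -0.027105939038051474 std 3.0772537386905294
long n 1214 top 32.3 rect all [461.8  38.9 132.1 114.2   9.4] rect top [459.   38.8 127.1 113.   10.2] median [469.   6.  30.]
short n 750 top 32.1 rect all [ 481.  -106.7   93.2   45.6   -6.2] rect top [ 478.4 -107.6   87.4   42.8   -7.9] median [ 481. -106.   30.]
module n 660 top 36.5 rect all [ 629.9 -107.4   53.2   50.8  -86.1] rect top [ 629.5 -107.4   53.1   50.2  -86.7] median [ 632. -108.   35.]
conn n 232 top 39.1 rect all [465.3 104.8  25.7  25.6 -66.8] rect top [464.9 104.9  24.8  24.7  23.2] median [465. 106.  37.]
sk n 225 top 28.9 rect all [633.9  -0.9  31.7  29.2  -7.9] rect top [632.1  -0.7  29.   26.1  60.3] median [633.   0.  28.]
lk n 741 top 29.2 rect all [639.3 105.4  57.2  56.1  18.4] rect top [637.8 103.5  52.7  51.9  57.3] median [638. 104.  28.]
bottle n 992 top 109.1 rect all [ 710.6 -232.4   54.2   42.7  -36.2] rect top [ 707.3 -239.9   25.9   25.4   89.1] median [ 708. -236.  109.]
tray3 rect on z=12 [523.1 290.3 170.6 158.8  14.9] on z=6 [519.8 288.7 172.2 160.4  14.9] rim z p95 [10.9 13. ]
tray2
[... 633 characters left out ...]
4.8 -76.7] rect top [463.3 102.6  23.8  23.8  13.3] median [463. 102.  38.]
sk n 213 top 28.7 rect all [628.8  -2.5  30.7  27.9 -46.2] rect top [630.2  -3.2  27.   26.4  43.8] median [630.  -3.  27.]
lk n 480 top 29.0 rect all [634.9 100.4  57.2  56.8   1.9] rect top [637.4 100.8  53.5  51.8  48.4] median [635. 100.  27.]
bottle n 1529 top 108.9 rect all [ 697.7 -244.5   55.3   41.7  -61.8] rect top [ 705.4 -240.9   25.3   24.4  -75.2] median [ 705. -241.  109.]
tray3 rect on z=12 [515.7 283.7 172.7 168.1  15. ] on z=6 [519.5 291.2 174.5 169.9  15. ] rim z p95 [ 9.  12.9]
tray2 rect on z=12 [ 535.3 -305.3  143.2  129.6   88.7] on z=6 [ 539.2 -304.   144.7  131.    88.7] rim z p95 [10.1 12.4]
```

```bash
python3 - <<'E'
from h import *
seed={"scene":dict(tray3=(406,318),tray2=(237,139)),"side":dict(tray3=(159,178),tray2=(386,341))}
for n in seed:
    c=np.load(n+"0.npz"); P=cloud(c); f=c["frame"]; g=f.max(-1)
    m=(P[...,2]>7); k,L,st,ce=cv2.connectedComponentsWithStats(m.astype(np.uint8))
    l=L[(197,333) if n=="scene" else (253,221)]; q=P[L==l]; print(n,"long",rect(q[:,:2]),rect(q[q[:,2]>27][:,:2]))
    q=P[L==L[(193,241) if n=="scene" else (238,326)]]
    for k,(u,v) in seed[n].items():
        near=np.linalg.norm(P[...,:2]-P[v,u][:2],axis=-1)<125
        m=near&(g<60); _,L2,s2,_=cv2.connectedComponentsWithStats(m.astype(np.uint8)); M=(L2==1+s2[1:,4].argmax()).astype(np.uint8)
        cs,hi=cv2.findContours(M,cv2.RETR_CCOMP,cv2.CHAIN_APPROX_NONE)
        for ct,h in zip(cs,hi[0]):
            if h[3]>=0 and cv2.contourArea(ct)>200:
                hole=np.zeros_like(M); cv2.drawContours(hole,[ct],-1,1,-1); hole&=1-M
                print(k,"floor z",np.nanmedian(P[...,2][hole>0]).round(1),rect(ray(c,ct[:,0],3)))
        q=P[(M>0)&(P[...,2]>9)]; print("   rim pts rect",rect(q[:,:2]))
E
```

```text
scene long [467.5   4.7 132.1  44.8   9.4] [465.1   4.1 127.4  42.6  10.1]
tray3 floor z 2.7 [574.1 263.8  78.4  62.2 -75.2]
tray3 floor z 2.7 [507.4 327.2 158.4  75.6  14.8]
tray3 floor z 2.6 [495.5 242.9  91.7  78.6  14.8]
   rim pts rect [520.2 289.3 167.8 159.3  14.8]
tray2 floor z 2.6 [ 538.7 -280.5  120.3   76.3   -0.9]
tray2 floor z 2.6 [ 537.2 -350.5  120.8   55.2   -1.5]
   rim pts rect [ 540.6 -303.6  147.5  126.1   88.4]
side long [463.6   1.5 130.   44.3   9.2] [464.    2.  127.7  43.5   9.7]
tray3 floor z 2.9 [500.  249.1  91.8  77.5  14.8]
tray3 floor z 2.9 [578.7 270.4  75.   63.1 -75.3]
tray3 floor z 3.0 [511.9 334.4 158.7  71.   14.6]
   rim pts rect [518.5 289.5 166.7 163.3  14.8]
tray2 floor z 2.2 [ 540.7 -344.   118.3   59.8   -1.1]
tray2 floor z 2.3 [ 542.2 -273.8  118.4   78.8   -1.3]
   rim pts rect [ 538.8 -304.9  143.6  126.2   88.8]
```

```bash
cat > go.py <<'E'
# go.py x y gz yaw_deg : turn and shift (fractions, tool axes after the turn) still to go
import sys, numpy as np
from cell import manip
from scipy.spatial.transform import Rotation as R
s=manip.read_state(); r=R.from_euler("xyz",s["eef_rot"]); p=s["eef_pos"]
x,y,gz,yaw=map(float,sys.argv[1:5]); t=R.from_euler("xyz",[180,0,yaw],degrees=True)
print("t",round(s["clock"],2),"pos",p.round(1),"yaw",np.degrees(s["eef_rot"][2]).round(1),"gap",round(s["finger_gap"],1),"F",s["wrist_force"].round(1))
w=(r.inv()*t).as_rotvec(degrees=True)/45; d=t.inv().apply(np.array([x,y,gz+180])-p)/40
print("turn",w.round(3),"rows",np.ceil(abs(w).max()/.19)); print("shift",d.round(3),"rows",np.ceil(abs(d).max()))
E
python3 go.py 465 3 130 189.6
```

```text
t 0.15 pos [165.6 524.5 404.2] yaw 162.5 gap 93.9 F [ 0.1 -0.6 -0.2]
turn [-0.001 -0.    -0.603] rows 4.0
shift [ -5.207 -14.102   2.356] rows 15.0
```

Call:
step_arm:
  increments:
    - [[0,0,-0.15,0,0,0.15,-1],[0,0,-0.15,0,0,0.15,-1],[0,0,-0.15,0,0,0.15,-1],[0,0,-0.15,0,0,0.15,-1],[0,0,0,-0.3,-0.9,0.15,-1]]
  newtons: 25

```text
clock: 0.65
eef_pos: [182.5, 492.1, 373.8]
eef_rot: [-3.142, -0.0, -2.969]
wrist_force: [0.9, 0.2, 0.3]
finger_gap: 93.5
finger_force: 0.0
```

Call:
step_arm:
  increments:
    - [[0,0,0,-0.35,-0.94,0.15,-1],[0,0,0,-0.35,-0.94,0.15,-1],[0,0,0,-0.35,-0.94,0.15,-1],[0,0,0,-0.35,-0.94,0.15,-1],[0,0,0,-0.35,-0.94,0.15,-1]]

```text
clock: 1.15
eef_pos: [283.7, 315.5, 344.4]
eef_rot: [-3.142, 0.0, -2.976]
wrist_force: [0.1, -0.5, -0.4]
finger_gap: 94.1
finger_force: 0.0
```

Call:
step_arm:
  increments:
    - [[0,0,0,-0.35,-0.94,0.15,-1],[0,0,0,-0.35,-0.94,0.15,-1],[0,0,0,-0.35,-0.94,0.15,-1],[0,0,0,-0.35,-0.94,0.15,-1],[0,0,0,-0.35,-0.94,0,-1]]

```text
clock: 1.65
eef_pos: [383.7, 141.5, 320.1]
eef_rot: [-3.142, -0.001, -2.976]
wrist_force: [1.4, 0.8, -0.7]
finger_gap: 94.1
finger_force: 0.0
```

```bash
python3 go.py 465 3 130 189.6
```

```text
t 1.65 pos [383.7 141.5 320.1] yaw -170.5 gap 94.1 F [ 1.4  0.8 -0.7]
turn [-0.    -0.001 -0.003] rows 1.0
shift [-1.426 -3.753  0.251] rows 4.0
```

Moves track well and calls run in order. I go on above the long control, look with the wrist camera, then descend.

Call:
step_arm:
  increments:
    - [[0,0,0,-0.36,-0.94,0.06,-1],[0,0,0,-0.36,-0.94,0.06,-1],[0,0,0,-0.36,-0.94,0.06,-1],[0,0,0,-0.36,-0.94,0.06,-1],[0,0,0,0,0,0,-1]]

```text
clock: 2.15
eef_pos: [466.3, 1.2, 310.6]
eef_rot: [-3.141, -0.0, -2.98]
wrist_force: [-0.2, 0.3, 0.1]
finger_gap: 93.8
finger_force: 0.0
```

```bash
python3 go.py 465 3 29.5 189.6; python3 - <<'E'
from cell import optics
from h import *
c=optics.camera("wrist"); cv2.imwrite("pics/w1.png",c["frame"][...,::-1]); P=cloud(c)
m=(P[...,2]>7)&(P[...,2]<45); k,L,st,ce=cv2.connectedComponentsWithStats(m.astype(np.uint8))
for i in range(1,k):
    if st[i,4]>500: q=P[L==i]; print(st[i],q[:,2].max().round(1),rect(q[:,:2]),rect(q[q[:,2]>np.percentile(q[:,2],90)-4][:,:2]))
E
```

```text
t 2.15 pos [466.3   1.2 310.6] yaw -170.7 gap 93.8 F [-0.2  0.3  0.1]
turn [-0.    -0.    -0.007] rows 1.0
shift [0.024 0.049 2.527] rows 3.0
[ 255  137   57  155 8261] 33.7 [464.2   2.8 129.3  44.1   9.4] [464.5   2.8 126.5  41.2   9.4]
[ 112  152   76  116 6388] 33.3 [ 477.  -108.1   89.1   44.7   -6.7] [ 477.5 -107.6   87.3   41.6   -6.8]
[  0 185  12 117 984] 13.8 [ 533.6 -234.4  110.6    7.2   -1.1] [ 532.5 -234.5  108.4    6.4   -1.6]
[ 383  217   43   42 1236] 40.4 [463.8 103.8  25.6  25.6 -73.8] [463.9 103.9  25.4  25.3 -73.8]
[488 236  72  71 907] 13.9 [483.3 226.2  63.9  58.1  15. ] [483.5 225.2  63.9  56.2  14.9]
[235 380  32  21 565] 29.9 [634.   -1.1  29.4  24.9 -82.9] [634.   -1.2  28.6  24.9 -82.9]
[ 323  380   62   40 2184] 29.7 [631.1 101.2  59.8  42.8 -80.6] [631.1 101.   53.5  42.8 -80.6]
```

View pics/w1.png

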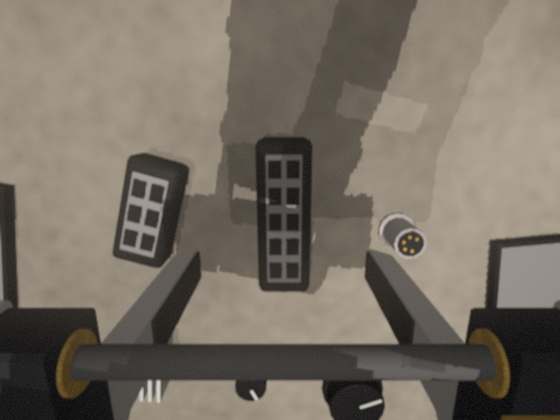

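The wrist view shows the long control centred between the fingers at (284,215), the short control at (150,210) and the connector at (403,238), all agreeing with the first measurements. Descending and gripping.

Call:
step_arm:
  increments:
    - [[0,0,0,0,0.04,0.85,-1],[0,0,0,0,0,0.85,-1],[0,0,0,0,0,0.8,-1],[0,0,0,0,0,0.05,-1],[0,0,0,0,0,0,1]]

```text
clock: 2.7
eef_pos: [464.6, 6.5, 209.5]
eef_rot: [3.141, -0.001, -2.975]
wrist_force: [0.1, 0.7, 0.5]
finger_gap: 89.0
finger_force: 0.0
```

Call:
step_arm:
  increments:
    - [[0,0,0,0,0,0,1],[0,0,0,0,0,0,1],[0,0,0,0,0,0,1],[0,0,0,0,0,0,1],[0,0,0,0,0,0,1]]

```text
clock: 3.2
eef_pos: [464.7, 5.8, 209.4]
eef_rot: [-3.141, 0.001, -2.976]
wrist_force: [0.1, -0.7, 0.8]
finger_gap: 49.6
finger_force: 0.5
```

Call:
step_arm:
  increments:
    - [[0,0,0,0,0,0,1],[0,0,0,0,0,0,1],[0,0,0,0,0,0,1],[0,0,0,0,0,-0.4,1],[0,0,0,0,0,-0.6,1]]

```text
clock: 3.7
eef_pos: [464.2, 5.9, 248.3]
eef_rot: [3.141, -0.003, -2.976]
wrist_force: [0.1, 0.1, -0.7]
finger_gap: 43.9
finger_force: 25.0
```

```bash
python3 go.py 509.3 329 65 194.8
```

```text
t 3.7 pos [464.2   5.9 248.3] yaw -170.5 gap 43.9 F [ 0.1  0.1 -0.7]
turn [ 0.001 -0.004 -0.118] rows 1.0
shift [-3.152  7.522  0.083] rows 8.0
```

Call:
step_arm:
  increments:
    - [[0,0,-0.12,0,0,-0.8,1],[0,0,0,-0.35,0.85,0,1],[0,0,0,-0.4,0.95,0,1],[0,0,0,-0.4,0.95,0,1],[0,0,0,-0.4,0.95,0,1]]

```text
clock: 4.2
eef_pos: [486.4, 166.4, 280.8]
eef_rot: [3.141, -0.001, -2.882]
wrist_force: [0.3, -0.8, -1.0]
finger_gap: 43.6
finger_force: 25.0
```

Call:
step_arm:
  increments:
    - [[0,0,0,-0.4,0.95,0,1],[0,0,0,-0.4,0.95,0,1],[0,0,0,-0.4,0.95,0,1],[0,0,0,-0.4,0.95,0,1],[0,0,0,0,0,0,1]]

```text
clock: 4.7
eef_pos: [508.9, 331.9, 280.3]
eef_rot: [3.141, -0.0, -2.878]
wrist_force: [-0.4, -0.7, -1.1]
finger_gap: 43.9
finger_force: 25.0
```

```bash
python3 go.py 509.3 329 33.5 194.8
```

```text
t 4.7 pos [508.9 331.9 280.3] yaw -164.9 gap 43.9 F [-0.4 -0.7 -1.1]
turn [ 0.001 -0.     0.006] rows 1.0
shift [ 0.009 -0.073  1.669] rows 2.0
```

Call:
step_arm:
  increments:
    - [[0,0,0,0,-0.07,0.5,1],[0,0,0,0,0,0.5,1],[0,0,0,0,0,0.4,1],[0,0,0,0,0,0.2,1],[0,0,0,0,0,0.07,1]]

```text
clock: 5.2
eef_pos: [510.1, 325.2, 213.4]
eef_rot: [-3.141, -0.001, -2.882]
wrist_force: [-0.0, -0.2, 0.1]
finger_gap: 43.7
finger_force: 25.0
```

Call:
step_arm:
  increments:
    - [[0,0,0,0,0,0,1],[0,0,0,0,0,0,-0.2],[0,0,0,0,0,0,-0.2],[0,0,0,0,0,0,-0.2],[0,0,0,0,0,0,-0.2]]

```text
clock: 5.7
eef_pos: [510.2, 325.5, 214.6]
eef_rot: [3.141, 0.001, -2.882]
wrist_force: [0.6, 0.1, 0.1]
finger_gap: 56.4
finger_force: 0.0
```

```bash
python3 go.py 509.3 329 80 194.8
```

```text
t 5.7 pos [510.2 325.5 214.6] yaw -165.1 gap 56.4 F [0.6 0.1 0.1]
turn [0.    0.001 0.002] rows 1.0
shift [-1.000e-03  9.100e-02 -1.134e+00] rows 2.0
```

Call:
step_arm:
  increments:
    - [[0,0,0,0,0,-0.6,-0.2],[0,0,0,0,0,-0.9,-1],[0,0,0.18,0,0,-0.3,-1],[0,0,0.18,0,0,0,-1],[0,0,0.12,0,0,0,-1]]

```text
clock: 6.2
eef_pos: [510.1, 325.5, 287.0]
eef_rot: [3.141, 0.001, 3.019]
wrist_force: [0.3, 0.1, -0.2]
finger_gap: 85.1
finger_force: 0.0
```

```bash
python3 go.py 477.3 -108 110 173; python3 - <<'E'
from cell import optics
from h import *
for n in ["scene","side"]:
    c=optics.camera(n);P=cloud(c); m=(P[...,2]>16)&(P[...,2]<50)&(np.hypot(P[...,0]-509,P[...,1]-328)<80)
    q=P[m]; print(n,len(q),rect(q[:,:2]),np.percentile(q[:,2],[50,95]).round(1)) if len(q)>20 else print(n,len(q))
E
```

```text
t 6.2 pos [510.1 325.5 287. ] yaw 173.0 gap 85.1 F [ 0.3  0.1 -0.2]
turn [ 0.001  0.001 -0.001] rows 1.0
shift [ -0.506 -10.856  -0.074] rows 11.0
scene 2134 [512.4 327.2 133.6  44.1  14.9] [32.8 35.4]
side 927 [507.9 324.  129.5  47.   14.2] [32.3 35.3]
```

The long control lies flat in its compartment, centre about (510,326), with its top at 33. Next is the short control.

Call:
step_arm:
  increments:
    - [[0,0,0,-0.05,-0.97,0,-1],[0,0,0,-0.05,-0.97,0,-1],[0,0,0,-0.05,-0.97,0,-1],[0,0,0,-0.05,-0.97,0,-1],[0,0,0,-0.05,-0.97,0,-1]]

```text
clock: 6.8
eef_pos: [497.0, 130.2, 286.4]
eef_rot: [3.142, 0.0, 3.028]
wrist_force: [0.2, -0.4, -0.8]
finger_gap: 93.9
finger_force: 0.0
```

Call:
step_arm:
  increments:
    - [[0,0,0,-0.05,-1,0,-1],[0,0,0,-0.05,-1,0,-1],[0,0,0,-0.05,-1,0,-1],[0,0,0,-0.05,-1,0,-1],[0,0,0,-0.05,-1,0,-1]]

```text
clock: 7.3
eef_pos: [483.5, -69.8, 286.4]
eef_rot: [-3.142, 0.0, 3.028]
wrist_force: [0.6, 0.1, -0.4]
finger_gap: 94.0
finger_force: 0.0
```

Call:
step_arm:
  increments:
    - [[0,0,0,0,-0.9,0.2,-1],[0,0,0,0,0,0,-1],[0,0,0,0,0,0,-1]]

```text
clock: 7.6
eef_pos: [479.6, -104.2, 278.2]
eef_rot: [3.141, -0.0, 3.025]
wrist_force: [0.2, -0.7, 0.2]
finger_gap: 94.1
finger_force: 0.0
```

```bash
python3 go.py 477.3 -108 29.5 173
```

```text
t 7.6 pos [ 479.6 -104.2  278.2] yaw 173.3 gap 94.1 F [ 0.2 -0.7  0.2]
turn [ 0.    -0.     0.007] rows 1.0
shift [ 0.045 -0.1    1.717] rows 2.0
```

Call:
step_arm:
  increments:
    - [[0,0,0,0.04,-0.1,0.8,-1],[0,0,0,0,0,0.8,-1],[0,0,0,0,0,0.12,-1],[0,0,0,0,0,0,1],[0,0,0,0,0,0,1]]

```text
clock: 8.1
eef_pos: [478.2, -107.3, 210.9]
eef_rot: [-3.141, 0.002, 3.026]
wrist_force: [0.6, -0.8, -0.0]
finger_gap: 81.2
finger_force: 0.0
```

Call:
step_arm:
  increments:
    - [[0,0,0,0,0,0,1],[0,0,0,0,0,0,1],[0,0,0,0,0,0,1],[0,0,0,0,0,0,1],[0,0,0,0,0,0,1]]

```text
clock: 8.6
eef_pos: [477.6, -107.8, 209.7]
eef_rot: [-3.141, 0.0, 3.024]
wrist_force: [-0.7, -0.1, 2.8]
finger_gap: 44.0
finger_force: 25.0
```

Call:
step_arm:
  increments:
    - [[0,0,0,0,0,0,1],[0,0,0,0,0,0,1],[0,0,0,0,0,-0.4,1],[0,0,0,0,0,-0.7,1],[0,0,-0.13,0,0,0,1]]

```text
clock: 9.1
eef_pos: [478.2, -107.9, 256.1]
eef_rot: [-3.141, 0.004, 3.127]
wrist_force: [0.2, 0.8, -1.3]
finger_gap: 44.1
finger_force: 25.0
```

```bash
python3 go.py 540.4 -275 75 178.8
```

```text
t 9.1 pos [ 478.2 -107.9  256.1] yaw 179.2 gap 44.1 F [ 0.2  0.8 -1.3]
turn [-0.001  0.005  0.008] rows 1.0
shift [-1.643 -4.145  0.027] rows 5.0
```

Call:
step_arm:
  increments:
    - [[0,0,0,-0.33,-0.83,0,1],[0,0,0,-0.33,-0.83,0,1],[0,0,0,-0.33,-0.83,0,1],[0,0,0,-0.33,-0.83,0,1],[0,0,0,-0.33,-0.83,0,1]]

```text
clock: 9.6
eef_pos: [541.4, -276.1, 253.1]
eef_rot: [3.141, -0.001, 3.126]
wrist_force: [-0.0, 0.2, -0.9]
finger_gap: 43.8
finger_force: 25.0
```

Call:
step_arm:
  increments:
    - [[0,0,0,0,0,0,1],[0,0,0,0,0,0,1]]

```text
clock: 9.8
eef_pos: [540.8, -274.9, 252.6]
eef_rot: [3.141, -0.001, 3.125]
wrist_force: [-0.4, 0.2, -0.2]
finger_gap: 43.5
finger_force: 25.0
```

```bash
python3 go.py 540.4 -275 33.5 178.8
```

```text
t 9.8 pos [ 540.8 -274.9  252.6] yaw 179.1 gap 43.5 F [-0.4  0.2 -0.2]
turn [ 0.001 -0.002  0.006] rows 1.0
shift [ 0.01  -0.002  0.978] rows 1.0
```

Call:
step_arm:
  increments:
    - [[0,0,0,0,0,0.4,1],[0,0,0,0,0,0.3,1],[0,0,0,0,0,0.2,1],[0,0,0,0,0,0.07,1],[0,0,0,0,0,0,1]]

```text
clock: 10.3
eef_pos: [541.1, -274.5, 214.1]
eef_rot: [3.141, -0.001, 3.127]
wrist_force: [-0.2, -0.7, -0.5]
finger_gap: 43.7
finger_force: 25.0
```

Call:
step_arm:
  increments:
    - [[0,0,0,0,0,0,-0.2],[0,0,0,0,0,0,-0.2],[0,0,0,0,0,0,-0.2],[0,0,0,0,0,-0.6,-0.2],[0,0,0,0,0,-1,-0.2]]

```text
clock: 10.8
eef_pos: [540.7, -274.5, 277.4]
eef_rot: [3.139, -0.004, 3.126]
wrist_force: [0.1, 0.3, 0.3]
finger_gap: 56.2
finger_force: 0.0
```

Call:
step_arm:
  increments:
    - [[0,0,0.19,0,0,-0.3,-1],[0,0,0.19,0,0,0,-1],[0,0,0.19,0,0,0,-1],[0,0,0.19,0,0,0,-1],[0,0,0.19,0,0,0,-1]]

```text
clock: 11.3
eef_pos: [541.1, -274.7, 291.0]
eef_rot: [3.142, 0.001, 2.374]
wrist_force: [-0.2, 0.2, -0.4]
finger_gap: 92.3
finger_force: 0.0
```

Call:
step_arm:
  increments:
    - [[0,0,0.19,0,0,0,-1],[0,0,0.19,0,0,0,-1],[0,0,0.19,0,0,0,-1],[0,0,0.19,0,0,0,-1],[0,0,0.19,0,0,0,-1]]

```text
clock: 11.8
eef_pos: [541.1, -274.7, 290.9]
eef_rot: [3.141, 0.0, 1.628]
wrist_force: [-0.6, -0.8, -0.4]
finger_gap: 94.1
finger_force: 0.0
```

```bash
python3 go.py 629.3 -108 100 93.2; python3 - <<'E'
from cell import optics
from h import *
for n in ["scene","side"]:
    c=optics.camera(n);P=cloud(c)
    for a,b,r in [(540,-275,65),(629,-108,42)]:
        m=(P[...,2]>16)&(P[...,2]<50)&(np.hypot(P[...,0]-a,P[...,1]-b)<r)
        q=P[m]; print(n,len(q),rect(q[:,:2]),np.percentile(q[:,2],[50,95]).round(1)) if len(q)>20 else print(n,len(q))
E
```

```text
t 11.8 pos [ 541.1 -274.7  290.9] yaw 93.3 gap 94.1 F [-0.6 -0.8 -0.4]
turn [0.    0.    0.002] rows 1.0
shift [4.038 2.435 0.273] rows 5.0
scene 564 [ 544.1 -271.7   92.7   46.7   -0.6] [31.6 34.9]
scene 572 [ 629.8 -107.6   53.1   51.3  -86.8] [33.  36.7]
side 1450 [ 540.1 -273.8   90.9   44.3   -1.9] [32.1 34.8]
side 710 [ 629.3 -108.6   52.9   50.9    3.6] [31.7 36.2]
```

The short control is placed. Next is the module.

Call:
step_arm:
  increments:
    - [[0,0,0,0.8,0.49,0,-1],[0,0,0,0.8,0.49,0,-1],[0,0,0,0.8,0.49,0,-1],[0,0,0,0.8,0.49,0.2,-1],[0,0,0,0.84,0.48,0,-1]]

```text
clock: 12.4
eef_pos: [628.7, -105.9, 282.0]
eef_rot: [-3.141, -0.0, 1.639]
wrist_force: [0.6, -0.6, 0.8]
finger_gap: 93.4
finger_force: 0.0
```

Call:
step_arm:
  increments:
    - [[0,0,0,0,0,0,-1],[0,0,0,0,0,0,-1]]

```text
clock: 12.6
eef_pos: [628.3, -106.9, 282.6]
eef_rot: [-3.142, 0.0, 1.639]
wrist_force: [-0.3, -0.3, -0.4]
finger_gap: 94.1
finger_force: 0.0
```

```bash
python3 go.py 629.4 -108 24 93.2
```

```text
t 12.6 pos [ 628.3 -106.9  282.6] yaw 93.9 gap 94.1 F [-0.3 -0.3 -0.4]
turn [-0.     0.     0.016] rows 1.0
shift [-0.029  0.026  1.966] rows 2.0
```

Call:
step_arm:
  increments:
    - [[0,0,0.02,-0.03,0.03,0.8,-1],[0,0,0,0,0,0.8,-1],[0,0,0,0,0,0.27,-1],[0,0,0,0,0,0,1],[0,0,0,0,0,0,1]]

```text
clock: 13.1
eef_pos: [629.7, -109.0, 209.3]
eef_rot: [3.14, 0.0, 1.619]
wrist_force: [0.0, 0.0, -0.0]
finger_gap: 81.3
finger_force: 0.0
```

Call:
step_arm:
  increments:
    - [[0,0,0,0,0,0,1],[0,0,0,0,0,0,1],[0,0,0,0,0,0,1],[0,0,0,0,0,0,1],[0,0,0,0,0,0,1]]

```text
clock: 13.6
eef_pos: [629.6, -108.4, 208.3]
eef_rot: [3.141, 0.0, 1.619]
wrist_force: [-1.8, -0.3, 2.9]
finger_gap: 49.7
finger_force: 25.0
```

Call:
step_arm:
  increments:
    - [[0,0,0,0,0,0,1],[0,0,0,0,0,-0.4,1],[0,0,0,0,0,-0.8,1],[0,0,0,0,0,-0.8,1],[0,0,-0.12,0,0,0,1]]

```text
clock: 14.1
eef_pos: [630.1, -108.5, 293.6]
eef_rot: [3.135, 0.003, 1.713]
wrist_force: [0.3, -0.7, -0.6]
finger_gap: 49.8
finger_force: 25.0
```

```bash
python3 go.py 497.3 244.5 108 104.8
```

```text
t 14.1 pos [ 630.1 -108.5  293.6] yaw 98.2 gap 49.8 F [ 0.3 -0.7 -0.6]
turn [ 0.009  0.004 -0.148] rows 1.0
shift [ 9.379 -0.955  0.139] rows 10.0
```

Call:
step_arm:
  increments:
    - [[0,0,-0.15,0,0,0,1],[0,0,0,0.9,-0.1,0,1],[0,0,0,0.94,-0.1,0,1],[0,0,0,0.94,-0.1,0,1],[0,0,0,0.94,-0.1,0,1]]

```text
clock: 14.6
eef_pos: [575.1, 32.5, 288.6]
eef_rot: [3.141, 0.0, 1.83]
wrist_force: [0.1, -0.2, -0.9]
finger_gap: 49.8
finger_force: 25.0
```

Call:
step_arm:
  increments:
    - [[0,0,0,0.94,-0.1,0,1],[0,0,0,0.94,-0.1,0,1],[0,0,0,0.94,-0.1,0,1],[0,0,0,0.94,-0.1,0,1],[0,0,0,0.94,-0.1,0,1]]

```text
clock: 15.1
eef_pos: [507.5, 209.2, 288.8]
eef_rot: [3.141, -0.0, 1.83]
wrist_force: [0.3, 0.9, -1.6]
finger_gap: 49.7
finger_force: 25.0
```

Call:
step_arm:
  increments:
    - [[0,0,0,0.94,-0.08,0,1],[0,0,0,0,0,0,1],[0,0,0,0,0,0,1]]

```text
clock: 15.4
eef_pos: [495.3, 243.8, 288.4]
eef_rot: [3.141, 0.0, 1.832]
wrist_force: [0.7, -0.2, -1.4]
finger_gap: 49.8
finger_force: 25.0
```

```bash
python3 go.py 497.3 244.5 32 104.8
```

```text
t 15.4 pos [495.3 243.8 288.4] yaw 105.0 gap 49.8 F [ 0.7 -0.2 -1.4]
turn [0.    0.    0.004] rows 1.0
shift [0.004 0.054 1.911] rows 2.0
```

Call:
step_arm:
  increments:
    - [[0,0,0,0,0.05,0.6,1],[0,0,0,0,0,0.6,1],[0,0,0,0,0,0.4,1],[0,0,0,0,0,0.22,1],[0,0,0,0,0,0.07,1]]

```text
clock: 15.9
eef_pos: [497.8, 243.1, 211.8]
eef_rot: [-3.141, 0.0, 1.829]
wrist_force: [-0.2, -0.3, -1.5]
finger_gap: 49.7
finger_force: 25.0
```

Call:
step_arm:
  increments:
    - [[0,0,0,0,0,0,1],[0,0,0,0,0,0,-0.3],[0,0,0,0,0,0,-0.3],[0,0,0,0,0,0,-0.3],[0,0,0,0,0,-0.4,-0.3]]

```text
clock: 16.4
eef_pos: [497.1, 243.8, 227.2]
eef_rot: [-3.139, 0.0, 1.831]
wrist_force: [0.6, -0.4, 1.0]
finger_gap: 61.2
finger_force: 0.0
```

Call:
step_arm:
  increments:
    - [[0,0,0,0,0,-0.8,-0.3],[0,0,0,0,0,-0.8,-0.3],[0,0,0.17,0,0,-0.2,-0.3],[0,0,0.16,0,0,0,-0.3],[0,0,0,0,0,0,-0.3]]

```text
clock: 16.9
eef_pos: [497.4, 243.9, 300.9]
eef_rot: [3.141, -0.0, 1.569]
wrist_force: [0.2, -0.0, -0.0]
finger_gap: 61.6
finger_force: 0.0
```

```bash
python3 go.py 463.8 103.8 105 90; python3 - <<'E'
from cell import optics
from h import *
for n in ["scene","side"]:
    c=optics.camera(n);P=cloud(c)
    for a,b,r in [(497,244,42),(464,103,26)]:
        m=(P[...,2]>16)&(P[...,2]<50)&(np.hypot(P[...,0]-a,P[...,1]-b)<r)
        q=P[m]; print(n,len(q),rect(q[:,:2]),np.percentile(q[:,2],[50,95]).round(1)) if len(q)>20 else print(n,len(q))
E
```

```text
t 16.9 pos [497.4 243.9 300.9] yaw 89.9 gap 61.6 F [ 0.2 -0.  -0. ]
turn [ 0.001 -0.    -0.002] rows 1.0
shift [-3.503 -0.84   0.397] rows 4.0
scene 875 [498.3 243.9  51.9  50.4  15.3] [30.4 39.7]
scene 165 [467.4 104.8  25.5  20.2  76.5] [35.7 39.1]
side 610 [497.8 243.6  53.4  53.1  15.6] [35.5 39.8]
side 200 [463.2 102.6  25.   24.9  89.7] [35.8 39. ]
```

The module is placed flat at (498,244). Next is the connector.

Call:
step_arm:
  increments:
    - [[0,0,0,-0.87,-0.21,0.1,-0.3],[0,0,0,-0.88,-0.21,0.1,-0.3],[0,0,0,-0.88,-0.21,0.1,-0.3],[0,0,0,-0.88,-0.21,0.1,-0.3],[0,0,0,0,0,0,-0.3]]

```text
clock: 17.5
eef_pos: [463.1, 100.8, 283.6]
eef_rot: [-3.14, 0.001, 1.572]
wrist_force: [-0.5, 0.1, 0.5]
finger_gap: 61.2
finger_force: 0.0
```

Call:
step_arm:
  increments:
    - [[0,0,0,0,0,0,-0.3]]

```text
clock: 17.6
eef_pos: [464.0, 103.2, 284.3]
eef_rot: [3.142, -0.0, 1.572]
wrist_force: [-0.1, -0.1, -0.9]
finger_gap: 61.8
finger_force: 0.0
```

```bash
python3 go.py 463.8 103.6 31 90
```

```text
t 17.6 pos [464.  103.2 284.3] yaw 90.1 gap 61.8 F [-0.1 -0.1 -0.9]
turn [ 0.    -0.     0.002] rows 1.0
shift [ 0.011 -0.005  1.832] rows 2.0
```

Call:
step_arm:
  increments:
    - [[0,0,0,0.01,0,0.7,-0.3],[0,0,0,0,0,0.7,-0.3],[0,0,0,0,0,0.38,-0.3],[0,0,0,0,0,0.05,-0.3],[0,0,0,0,0,0,1]]

```text
clock: 18.1
eef_pos: [464.2, 104.6, 211.2]
eef_rot: [-3.141, -0.0, 1.573]
wrist_force: [-0.4, -0.2, -0.3]
finger_gap: 55.8
finger_force: 0.0
```

Call:
step_arm:
  increments:
    - [[0,0,0,0,0,0,1],[0,0,0,0,0,0,1],[0,0,0,0,0,0,1],[0,0,0,0,0,0,1],[0,0,0,0,0,0,1]]

```text
clock: 18.6
eef_pos: [464.0, 103.9, 211.5]
eef_rot: [3.141, -0.0, 1.571]
wrist_force: [-0.9, -0.4, 5.4]
finger_gap: 25.6
finger_force: 25.0
```

Call:
step_arm:
  increments:
    - [[0,0,0,0,0,0,1],[0,0,0,0,0,-0.4,1],[0,0,0,0,0,-0.8,1],[0,0,0,0,0,-0.8,1],[0,0,-0.17,0,0,0,1]]

```text
clock: 19.1
eef_pos: [464.5, 104.0, 294.7]
eef_rot: [3.136, -0.0, 1.705]
wrist_force: [0.3, -0.6, -0.4]
finger_gap: 25.6
finger_force: 25.0
```

Call:
step_arm:
  increments:
    - [[0,0,-0.16,0,0,0,1],[0,0,0,0,0,0,1]]

```text
clock: 19.3
eef_pos: [463.8, 103.8, 291.1]
eef_rot: [3.142, 0.0, 1.833]
wrist_force: [0.1, -0.3, -0.4]
finger_gap: 25.2
finger_force: 25.0
```

```bash
python3 go.py 576 266 110 104.8
```

```text
t 19.3 pos [463.8 103.8 291.1] yaw 105.0 gap 25.2 F [ 0.1 -0.3 -0.4]
turn [0.    0.    0.004] rows 1.0
shift [3.203 3.747 0.028] rows 4.0
```

Call:
step_arm:
  increments:
    - [[0,0,0,0.8,0.93,0,1],[0,0,0,0.8,0.94,0,1],[0,0,0,0.8,0.94,0,1],[0,0,0,0.8,0.94,0,1],[0,0,0,0,0,0,1]]

```text
clock: 19.8
eef_pos: [577.4, 269.9, 289.4]
eef_rot: [-3.141, -0.0, 1.829]
wrist_force: [-0.5, -0.7, -0.6]
finger_gap: 25.5
finger_force: 25.0
```

Call:
step_arm:
  increments:
    - [[0,0,0,0,0,0,1]]

```text
clock: 19.9
eef_pos: [575.9, 266.5, 289.7]
eef_rot: [-3.14, 0.0, 1.829]
wrist_force: [-0.1, 0.0, 0.1]
finger_gap: 25.2
finger_force: 25.0
```

```bash
python3 go.py 576 266 35.2 104.8
```

```text
t 19.9 pos [575.9 266.5 289.7] yaw 104.8 gap 25.2 F [-0.1  0.   0.1]
turn [-0.003  0.    -0.001] rows 1.0
shift [-1.400e-02 -1.000e-03  1.862e+00] rows 2.0
```

Call:
step_arm:
  increments:
    - [[0,0,0,0,0,0.6,1],[0,0,0,0,0,0.6,1],[0,0,0,0,0,0.4,1],[0,0,0,0,0,0.2,1],[0,0,0,0,0,0.07,1]]

```text
clock: 20.4
eef_pos: [575.9, 265.6, 216.0]
eef_rot: [-3.141, 0.0, 1.829]
wrist_force: [0.9, 0.2, 0.2]
finger_gap: 25.3
finger_force: 25.0
```

Call:
step_arm:
  increments:
    - [[0,0,0,0,0,0,1],[0,0,0,0,0,0,0.1],[0,0,0,0,0,0,0.1],[0,0,0,0,0,0,0.1],[0,0,0,0,0,0,0.1]]

```text
clock: 20.9
eef_pos: [576.0, 266.2, 216.6]
eef_rot: [3.141, -0.0, 1.83]
wrist_force: [-0.1, 0.1, 0.3]
finger_gap: 42.7
finger_force: 0.0
```

Call:
step_arm:
  increments:
    - [[0,0,0,0,0,-0.5,0.1],[0,0,0,0,0,-0.8,0.1],[0,0,0.17,0,0,-0.5,-0.3],[0,0,0.16,0,0,0,-0.3],[0,0,0,0,0,0,-0.3]]

```text
clock: 21.4
eef_pos: [576.0, 266.1, 288.9]
eef_rot: [3.141, -0.0, 1.569]
wrist_force: [-0.8, 0.4, 0.2]
finger_gap: 60.5
finger_force: 0.0
```

```bash
python3 go.py 631.3 -1.8 105 90; python3 - <<'E'
from cell import optics
from h import *
for n in ["scene","side"]:
    c=optics.camera(n);P=cloud(c)
    for a,b,r in [(576,266,26),(631,-2,25)]:
        m=(P[...,2]>16)&(P[...,2]<50)&(np.hypot(P[...,0]-a,P[...,1]-b)<r)
        q=P[m]; print(n,len(q),rect(q[:,:2]),np.percentile(q[:,2],[50,95]).round(1)) if len(q)>20 else print(n,len(q))
E
```

```text
t 21.4 pos [576.  266.1 288.9] yaw 89.9 gap 60.5 F [-0.8  0.4  0.2]
turn [ 0.001 -0.001 -0.002] rows 1.0
shift [-6.699  1.383  0.098] rows 7.0
scene 277 [577.  267.6  25.2  24.6  15.3] [40.1 42.3]
scene 176 [632.1  -0.8  29.6  26.3  59. ] [27.  29.1]
side 161 [576.2 265.1  29.   23.8  20.3] [35.3 42.4]
side 164 [631.3  -1.3  30.8  28.7  39.9] [26.6 28.6]
```

The connector stands in its compartment with its top at 41. Last is the small knob.

Call:
step_arm:
  increments:
    - [[0,0,0,-0.95,0.2,0,-0.3],[0,0,0,-0.95,0.2,0,-0.3],[0,0,0,-0.95,0.2,0,-0.3],[0,0,0,-0.95,0.2,0,-0.3],[0,0,0,-0.95,0.2,0,-0.3]]

```text
clock: 22.0
eef_pos: [616.2, 74.6, 287.6]
eef_rot: [-3.141, 0.0, 1.575]
wrist_force: [-0.6, -0.1, 0.1]
finger_gap: 60.9
finger_force: 0.0
```

Call:
step_arm:
  increments:
    - [[0,0,0,-0.97,0.2,0,-0.3],[0,0,0,-0.97,0.2,0,-0.3],[0,0,0,0,0,0,-0.3],[0,0,0,0,0,0,-0.3]]

```text
clock: 22.4
eef_pos: [632.1, -2.0, 287.6]
eef_rot: [-3.14, -0.0, 1.572]
wrist_force: [0.4, 0.9, 0.3]
finger_gap: 61.1
finger_force: 0.0
```

```bash
python3 go.py 631.3 -1.8 28 90
```

```text
t 22.4 pos [632.1  -2.  287.6] yaw 90.1 gap 61.1 F [0.4 0.9 0.3]
turn [-0.001 -0.     0.002] rows 1.0
shift [ 0.004 -0.02   1.989] rows 2.0
```

Call:
step_arm:
  increments:
    - [[0,0,0,0,-0.02,0.7,-0.3],[0,0,0,0,0,0.7,-0.3],[0,0,0,0,0,0.5,-0.3],[0,0,0,0,0,0.09,-0.3],[0,0,0,0,0,0,1]]
  newtons: 15

```text
clock: 22.9
eef_pos: [631.3, -0.5, 208.5]
eef_rot: [-3.141, -0.0, 1.573]
wrist_force: [0.4, -0.6, 0.5]
finger_gap: 56.1
finger_force: 0.0
```

Call:
step_arm:
  increments:
    - [[0,0,0,0,0,0,1],[0,0,0,0,0,0,1],[0,0,0,0,0,0,1],[0,0,0,0,0,0,1],[0,0,0,0,0,0,1]]

```text
clock: 23.4
eef_pos: [631.5, -1.4, 209.4]
eef_rot: [3.141, -0.0, 1.571]
wrist_force: [-1.9, 1.2, 6.1]
finger_gap: 29.9
finger_force: 15.0
```

Call:
step_arm:
  increments:
    - [[0,0,0,0,0,-0.4,1],[0,0,0,0,0,-0.8,1],[0,0,0,0,0,-0.8,1],[0,0,0.03,0,0,0,1],[0,0,0,0,0,0,1]]

```text
clock: 23.9
eef_pos: [631.2, -1.5, 289.6]
eef_rot: [3.14, 0.0, 1.547]
wrist_force: [-1.0, -0.3, -1.5]
finger_gap: 29.5
finger_force: 15.0
```

```bash
python3 go.py 539.3 -345 105 88.8
```

```text
t 23.9 pos [631.2  -1.5 289.6] yaw 88.6 gap 29.5 F [-1.  -0.3 -1.5]
turn [ 0.002  0.    -0.004] rows 1.0
shift [-8.635 -2.118  0.116] rows 9.0
```

Call:
step_arm:
  increments:
    - [[0,0,0,-0.95,-0.24,0,1],[0,0,0,-0.96,-0.23,0,1],[0,0,0,-0.96,-0.23,0,1],[0,0,0,-0.96,-0.24,0,1],[0,0,0,-0.96,-0.24,0,1]]

```text
clock: 24.4
eef_pos: [578.9, -193.3, 287.4]
eef_rot: [-3.139, -0.001, 1.548]
wrist_force: [1.0, -0.2, -0.1]
finger_gap: 29.7
finger_force: 15.0
```

Call:
step_arm:
  increments:
    - [[0,0,0,-0.96,-0.23,0,1],[0,0,0,-0.96,-0.24,0,1],[0,0,0,-0.96,-0.24,0,1],[0,0,0,-0.96,-0.23,0,1],[0,0,0,0,0,0,1]]

```text
clock: 24.9
eef_pos: [536.8, -348.5, 287.2]
eef_rot: [-3.14, -0.001, 1.544]
wrist_force: [0.3, 0.2, -1.2]
finger_gap: 29.6
finger_force: 15.0
```

Call:
step_arm:
  increments:
    - [[0,0,0,0,0,0,1]]

```text
clock: 25.0
eef_pos: [538.1, -345.0, 287.4]
eef_rot: [-3.14, -0.001, 1.547]
wrist_force: [-0.4, -0.2, -0.9]
finger_gap: 29.9
finger_force: 15.0
```

```bash
python3 go.py 539.3 -345 32.3 88.8
```

```text
t 25.0 pos [ 538.1 -345.   287.4] yaw 88.6 gap 29.9 F [-0.4 -0.2 -0.9]
turn [-0.002 -0.002 -0.004] rows 1.0
shift [0.002 0.029 1.876] rows 2.0
```

Call:
step_arm:
  increments:
    - [[0,0,0,0,0.03,0.6,1],[0,0,0,0,0,0.6,1],[0,0,0,0,0,0.4,1],[0,0,0,0,0,0.2,1],[0,0,0,0,0,0.07,1]]

```text
clock: 25.5
eef_pos: [540.0, -344.1, 213.2]
eef_rot: [-3.141, -0.001, 1.548]
wrist_force: [-0.4, 0.8, -0.4]
finger_gap: 29.6
finger_force: 15.0
```

Call:
step_arm:
  increments:
    - [[0,0,0,0,0,0,1],[0,0,0,0,0,0,0.1],[0,0,0,0,0,0,0.1],[0,0,0,0,0,0,0.1],[0,0,0,0,0,0,0.1]]

```text
clock: 26.0
eef_pos: [539.8, -344.7, 214.2]
eef_rot: [3.141, 0.0, 1.548]
wrist_force: [-0.0, -0.2, -0.7]
finger_gap: 42.2
finger_force: 0.0
```

Call:
step_arm:
  increments:
    - [[0,0,0,0,0,-0.5,0.1],[0,0,0,0,0,-0.8,0.1],[0,0,0,0,0,-1,0.1],[0,0,0,0,0,-1,0.1],[0,0,0,0,0,-1,0.1]]

```text
clock: 26.5
eef_pos: [539.6, -344.5, 387.7]
eef_rot: [3.141, 0.0, 1.548]
wrist_force: [-0.4, 0.1, -0.2]
finger_gap: 42.3
finger_force: 0.0
```

Call:
step_arm:
  increments:
    - [[0,0,0,-0.5,1,0,0.1],[0,0,0,0.8,0.9,0,0.1],[0,0,0,0.8,0.9,0,0.1],[0,0,0,0.8,0.9,0,0.1],[0,0,0,0,0,0,0.1]]

```text
clock: 27.0
eef_pos: [692.8, -267.3, 384.7]
eef_rot: [-3.141, -0.001, 1.553]
wrist_force: [-0.7, 0.2, -1.0]
finger_gap: 42.2
finger_force: 0.0
```

```bash
python3 - <<'E'
from cell import optics,manip
from h import *
for n in ["scene","side"]:
    c=optics.camera(n);P=cloud(c); cv2.imwrite(f"pics/{n}9.png",c["frame"][...,::-1])
    for k,a,b,r in [("sk",539,-345,24),("short",540,-275,48),("long",510,327,68),("mod",497,244,40),("conn",576,266,26),("lk",637,103,40)]:
        m=(P[...,2]>16)&(P[...,2]<50)&(np.hypot(P[...,0]-a,P[...,1]-b)<r)
        q=P[m]; print(n,k,len(q),rect(q[:,:2]),np.percentile(q[:,2],[50,95]).round(1)) if len(q)>20 else print(n,k,len(q))
print(manip.read_state()["eef_pos"])
E
```

```text
scene sk 112 [ 540.3 -342.4   29.6   28.5   54.4] [29. 32.]
scene short 539 [ 542.6 -271.    89.7   45.3   -1.2] [31.8 35. ]
scene long 2306 [517.1 305.4 133.   88.6  14.9] [32.8 35.7]
scene mod 916 [497.9 243.8  53.   50.3  15.3] [31.4 39.6]
scene conn 286 [576.9 266.6  25.8  24.8  63.7] [40.  42.5]
scene lk 635 [637.5 103.4  52.6  51.9  58.5] [27.4 29.3]
side sk 391 [ 538.7 -344.6   29.3   28.6   31.7] [29.7 31.6]
side short 1555 [ 540.  -273.3   90.3   44.4   -0.7] [32.1 34.7]
side long 966 [514.3 306.  131.1  84.1  15.8] [32.4 36. ]
side mod 617 [497.3 243.1  54.2  52.9 -74. ] [35.5 39.6]
side conn 158 [575.2 264.9  26.4  24.9  18.3] [35.7 41.9]
side lk 394 [635.4 100.6  52.5  52.  -70.4] [27.3 29.1]
[ 690.03515045 -271.26696096  385.20423549]
```

View pics/scene9.png

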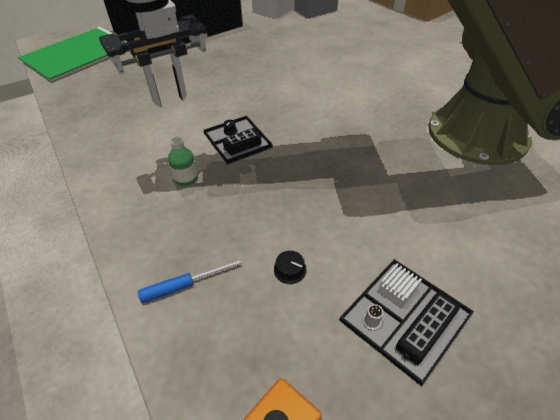

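View pics/side9.png

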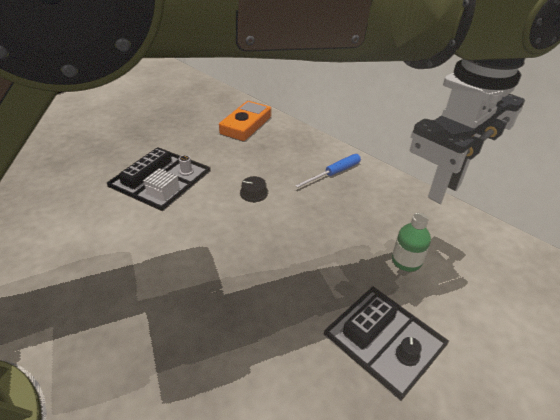

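Both views show all five parts upright and inside their compartments: scene tray3 at (406,318), tray2 at (237,139); side tray3 at (159,178), tray2 at (386,341). The large knob (290,266) and the bottle (182,165) are where they were. Handing in.

```bash
python3 -c "
from cell import workorder; print(workorder.sign_off())"
```

```text
the job is handed in; nothing more can be done
None
```

I put all five parts flat in their compartments, left the large knob and the bottle where they stood, and handed the job in after about 27 s; sign-off gave no verdict.

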